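Clear a tape roll and lock the circuit-board fixture

TASK

One of the two tape rolls has been left lying on the circuit-board test fixture, across the track of its orange lock slide. First lay that roll flat in the yellow tray and let go of it, then move the orange grip along its track all the way to its end stop, so that the steel finger lies over the board, and let go. Leave the other roll on the logbook, and the glue bottle, the solder reel and the screwdriver where they are.

Things in the scene. Friction and masses are not known exactly. Their poses are not given: they have to be found in the camera images.
- fixture: grey fixture plate 190 (x, from -90 to +100) x 260 (y, -130 to +130) x 22 mm high, fixed to the bench; origin on its underside. The lock track runs along its y axis at x = -30 mm. Two thin guide posts 30 mm high stand on the plate at x = +88, y = -112 and +120 mm. Fixture, logbook and tray change places and turn from start to start.
- end_stop (a point): middle of the top of the end stop, a dark block 34 (fixture x) x 18 (fixture y) x 10 mm on the plate, at the +y end of the track (fixture x -30, y +103 mm); its top is 32 mm above the bench.
- board (a point): middle of the top of the green circuit board in the fixture, 55 (fixture x) x 85 (fixture y) mm, its top 28 mm above the bench and its parts up to 31 mm; at fixture x +57, y +67 mm. Fixed in its nest.
- lock_slide (a joint): travel of the lock slide along the fixture's +y, in m: 0 with the grip at y = -95 mm on the fixture, 0.170 against the end stop (grip at y = +75 mm). It begins at 0 to 0.02, stays where it is left, and takes about 3 N to move.
- lock_grip_top (a point): centre of the top of the orange grip, 76 mm above the bench. The grip is an upright block 26 (fixture x) x 20 (fixture y) x 46 mm on a dark carriage 30 x 32 mm, whose top is 31 mm above the bench. A steel finger 12 mm wide reaches from the grip to 68 mm on the fixture's +x side, its top 37 mm above the bench. Axes as the fixture's.
- black_roll: black tape roll, a ring 90 mm outside, 60 mm inside (wall 15 mm), 25 mm high, about 0.1 kg, lying flat; origin at the centre of its underside. It lies either on the fixture across the track or on the logbook, both 22 mm above the bench.
- tan_roll: tan tape roll of the same size; it lies in the other of those two places. Origin at the centre of its underside.
- tray: open yellow tray, fixed, 165 (x) x 175 (y) x 30 mm high outside, walls and floor 5 mm; origin at the centre of its underside.
- logbook: closed logbook, fixed, 170 (x) x 200 (y) x 22 mm high, white top with a green cover below; origin at the centre of its underside.
- glue_bottle: white glue bottle with blue cap, 44 mm wide, 95 mm high, standing upright on the fixture plate, at its +x, -y corner, just clear of the steel finger's path; origin at the centre of its underside. To be left alone.
- solder_reel: grey metal solder reel, 52 mm wide, 40 mm high, standing on the bench beside the fixture's -x edge; origin at the centre of its underside. To be left alone.
- screwdriver: screwdriver with red handle, 150 mm long along its x axis (handle to -x), 26 mm thick, lying on the bench beyond the tray; origin under its middle. To be left alone.
Not all that is in view belongs to the job. What is shaped like the tan_roll but blue or green is not meant.

How it is judged:
On the way, in this order (a step that is already met when the one before it is completed fails the run):
1. one roll lies flat in the tray, let go of (((horizontal distance between black_roll and tray below 0.055 m and z of black_roll in the frame of tray below 0.012 m and angle between black_roll's own z axis and vertical below 0.1 rad and contact force between the fingers and black_roll below 0.05 N) or (horizontal distance between tan_roll and tray below 0.055 m and z of tan_roll in the frame of tray below 0.012 m and angle between tan_roll's own z axis and vertical below 0.1 rad and contact force between the fingers and tan_roll below 0.05 N))), for 0.2 s.
2. the lock slide is at its end stop (value of joint lock_slide above 0.166 m), for 0.2 s.
At the end, for the whole second after the job is handed in: The roll that lay on the fixture lies flat and still on the floor of the tray (tilt under 0.1 rad), the other roll is within 20 mm of its start, and the lock slide is within 4 mm of its end stop (joint above 0.166 m) (value of joint lock_slide above 0.166 m and ((horizontal distance between black_roll and tray below 0.055 m and z of black_roll in the frame of tray below 0.012 m and angle between black_roll's own z axis and vertical below 0.1 rad and distance of tan_roll from where it was at the start of the episode below 0.02 m and linear speed of black_roll below 0.02 m/s) or (horizontal distance between tan_roll and tray below 0.055 m and z of tan_roll in the frame of tray below 0.012 m and angle between tan_roll's own z axis and vertical below 0.1 rad and distance of black_roll from where it was at the start of the episode below 0.02 m and linear speed of tan_roll below 0.02 m/s))); the robot touches nothing.
It fails at once if the glue bottle is moved more than 20 mm (distance of glue_bottle from where it was at the start of the episode above 0.02 m).
It fails at once if the solder reel is moved more than 20 mm (distance of solder_reel from where it was at the start of the episode above 0.02 m).
It fails at once if the screwdriver is moved more than 20 mm (distance of screwdriver from where it was at the start of the episode above 0.02 m).
It fails at once if the glue bottle is tipped more than 0.3 rad (angle between glue_bottle's own z axis and vertical above 0.3 rad).
It also fails if it takes over 54 s, if anything falls off the work surface, if the arm or the gripper's body presses on something with over 40 N, if the wrist force passes 120 N, or if a joint passes its speed limit or range.

ROBOT

A 6-joint arm with a two-finger parallel gripper is mounted at the origin on the work surface. World frame = base frame: x ahead of the robot, y to its left, z up, the work surface at z = 0. Lengths are in m, angles in rad, forces in N, time in s.
With the tool pointing down it reaches from about 0.375 to 0.9 m from the base axis. Payload 3.1 kg.
Tool frame: the origin (TCP) lies midway between the tips of the shut fingers; the grasp point (between the pads) lies 19 mm behind it; z points along the fingers, y is the line along which they close (so a half turn about z gives the same grasp; the last joint's range is limited). The gripper opens to 87 mm and grips with 3 to 60 N. Pads are 19 mm wide; open, the fingers measure 117 mm over their backs; the gripper's body (75 mm by 190 mm) begins 51 mm behind the grasp point.
Start: joints at [-1.385, 0.527, 1.433, -0, 1.181, -0.178], TCP at [0.223, -0.584, 0.192] pointing down, gripper open.
Joint ranges: [-3.08, 3.08], [-0.75, 2.2], [0.22, 2.44], [-1.43, 4.57], [0, 2.65], [-2.85, 2.85]. Speed limits (rad/s): [2.79, 2.79, 3.14, 3.14, 3.14, 3.14].

INTERFACE

Orientations are given as a unit quaternion [x, y, z, w].
In Python, from rig import robot gives the robot as it stands. The module is installed in compiled form; this text tells all that it offers.
- The arm moves only by the tool play_rows, never from a script. Its arguments are lists of equal length, an entry for each row: "gripper": the closure, from -1 (fully open) to 1 (shut); "delta_pos": the shift along the tool's x, y, z in cm, a list of three; "turn": the turn, a rotation vector about the tool's x, y, z in rad, a list of three. A call has 1 to 12 rows; each row is the pose to reach, as a shift and turn from the pose commanded when the call began, along the tool's axes at that moment; what a row does not reach only later rows make up. A row lasts 1/8 s, in which the tool goes at most 62.5 mm and 10.7 degrees, less where a joint would pass 70% of its speed; a pose out of reach is approached as far as the arm can. A call with a gripper value outside its range is refused whole. The fingers move at their own pace and stop on an object; "squeeze" is the grip in N (left out, the last holds). Time passes only in rows, so rows that repeat a pose let the fingers close. It gives the time, the measured TCP pose, the force, the opening and the grip force at its end, in the units of the state.
- robot.get_obs(): the state, without advancing time (a new reading comes with each control period).
- robot.camera(name): name is "scene" or "top" or "wrist"; returns a dict with "color" (384x512x3 uint8, red, green, blue), "vfov" (degrees; the focal length in pixels is half the picture's height over the tangent of half this angle, whatever the lens; pixels are square), "cx", "cy" (the principal point, pixels), "R" (3x3) and "t" (3): a world point X has camera coordinates R X + t. Camera axes: x right, y down, z forward; pixel columns grow to the right and rows downward; lengths in m; the calibration is good to about 2 mm. A picture is of the moment at which its call begins. There is no depth.
- robot.hand_in(): hands the job in; it is judged then, once.
The state is a dict: "time": time; "q": joint angles; "joint_velocities": joint speeds; "joint_torque": joint torques, N m; "position": TCP position; "tool_rot": TCP orientation; "ft_force": force on the tool from outside, world axes, zero at the start; "moment": the same for the moment, N m; "grip_width": finger opening in m; "grip_force": force on a finger pad.
Only numpy, scipy, OpenCV 4.12 (cv2) and the standard library are available. Lean on these libraries where they do the work, as an engineer would, in place of code of your own. Each camera call takes 0.05 s, during which the arm holds its last target. There are 200 camera calls.

## Working session

There is one attempt and no reset: what is moved stays moved. The work goes in short steps, Python scripts to look and compute and a tool call to move; the robot and the scene stay as the last step left them, time stands still between calls to the robot, and variables do not carry over. Pictures are saved under pics/ and viewed, at most 13 in all, crops included, and the job is handed in when it is done.

Besides the shell and the picture viewer there is one more tool, called as name(argument=value, ...) on one line, values as JSON. play_rows: Moves the arm, as the interface text tells. Its arguments: {"type":"object","properties":{"gripper":{"type":"array","items":{"type":"number"}},"delta_pos":{"type":"array","items":{"type":"array","items":{"type":"number"}}},"turn":{"type":"array","items":{"type":"array","items":{"type":"number"}}},"squeeze":{"type":"number"}},"required":["gripper","delta_pos","turn"]}

```bash
mkdir -p pics
cat > h.py <<'E'
import numpy as np,cv2
from rig import robot
def pix2w(c,u,v,z):
    H=c["color"].shape[0];f=H/2/np.tan(np.radians(c["vfov"])/2)
    R=np.array(c["R"]);t=np.array(c["t"]);o=-R.T@t
    d=R.T@np.array([(u-c["cx"])/f,(v-c["cy"])/f,1]);return o+d*(z-o[2])/d[2]
def w2pix(c,X):
    H=c["color"].shape[0];f=H/2/np.tan(np.radians(c["vfov"])/2)
    p=np.array(c["R"])@np.array(X)+np.array(c["t"]);return p[:2]/p[2]*f+[c["cx"],c["cy"]]
E
python3 - <<'E'
from h import *
import pickle
for n in["top","scene"]:
    c=robot.camera(n);pickle.dump(c,open(n+".pkl","wb"))
    print(n,c["vfov"],c["cx"],c["cy"],-np.array(c["R"]).T@c["t"])
    cv2.imwrite(f"pics/{n}1.png",cv2.resize(c["color"][:,:,::-1],(800,600),interpolation=cv2.INTER_CUBIC))
o=robot.get_obs();print(o)
E
```

```text
top 44.79300015665929 249.5499634379664 189.40681509712448 [ 0.43646369 -0.02505965  1.48060532]
scene 53.08894508321748 253.90933613938438 188.75051283182418 [0.87319066 0.31286912 0.86019314]
{'time': 0.1, 'q': array([-1.38449859e+00,  5.28354692e-01,  1.43375607e+00, -2.48780733e-06,
        1.18138460e+00, -1.78500239e-01]), 'joint_velocities': array([-5.28931362e-04, -1.74936513e-03, -3.08517669e-03,  2.55404558e-04,
       -1.90172957e-04,  5.48525865e-05]), 'joint_torque': array([-6.79660261e-04, -4.40985811e+01, -1.77150464e+01,  6.33969647e-02,
        5.34167513e-02, -4.77915205e-05]), 'position': array([ 0.22287015, -0.58316265,  0.19148666]), 'tool_rot': array([ 9.83410841e-01,  1.81389670e-01, -4.85938919e-06, -9.51339750e-04]), 'ft_force': array([-0.7336436 , -0.01825944,  0.04058321]), 'moment': array([-0.00578732, -0.00165058,  0.00892824]), 'grip_force': 0.0, 'grip_width': 0.08683422393898914}
```

View pics/top1.png

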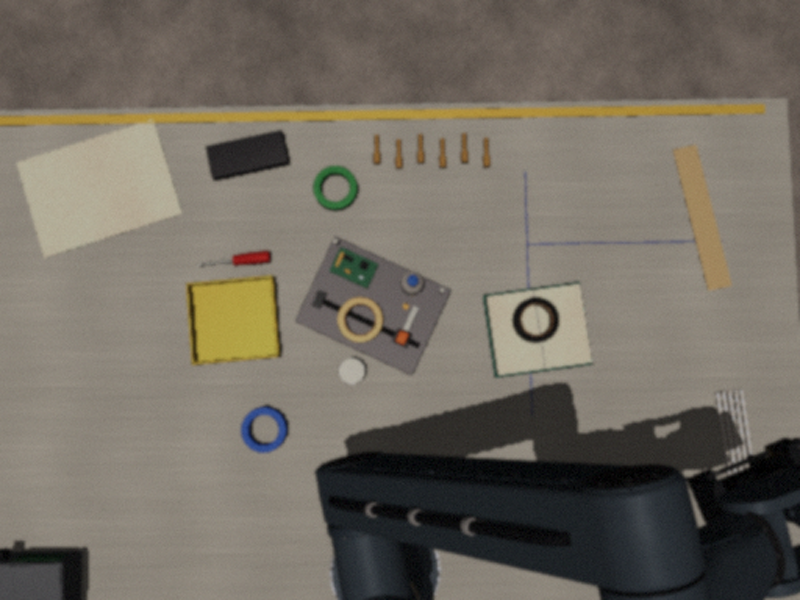

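View pics/scene1.png

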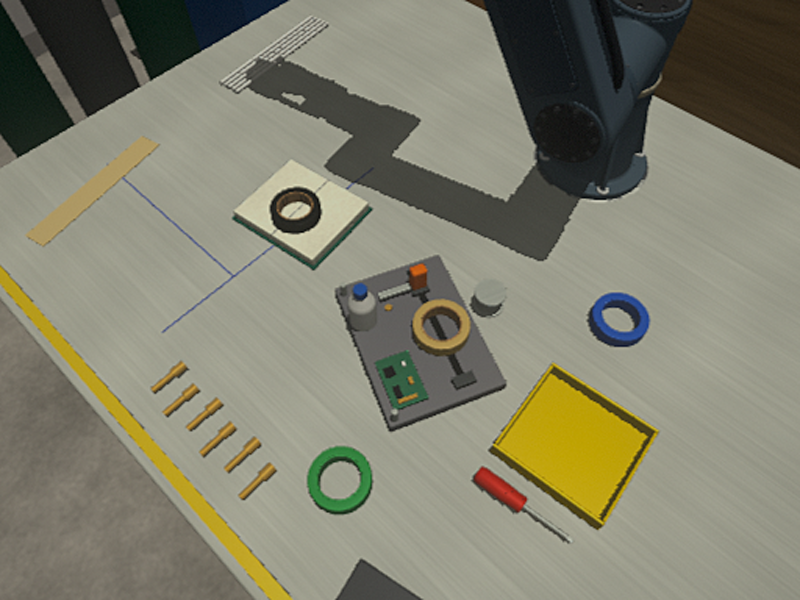

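The top view shows the tan roll on the fixture (~(360,320)), the grip at (403,338), the end stop at (320,299), the tray at (235,321), the solder reel at (352,371), and the bottle at (412,282). I'll enlarge this area.

Run:
```python
from h import *
import pickle
c=pickle.load(open("top.pkl","rb"))
im=c["color"][140:260,110:300,::-1]
cv2.imwrite("pics/crop1.png",cv2.resize(im,None,fx=4.2,fy=4.2,interpolation=cv2.INTER_CUBIC))
hsv=cv2.cvtColor(c["color"],cv2.COLOR_RGB2HSV)
def blob(lo,hi,z,name):
    m=cv2.inRange(hsv,lo,hi);m[:, :110]=0;m[:140]=0;m[260:]=0;m[:,300:]=0
    n,l,s,ce=cv2.connectedComponentsWithStats(m);i=1+np.argmax(s[1:,4])
    cn,_=cv2.findContours((l==i).astype(np.uint8),cv2.RETR_EXTERNAL,cv2.CHAIN_APPROX_NONE)
    r=cv2.minAreaRect(cn[0]);print(name,s[i],r,pix2w(c,*r[0],z))
    for p in cv2.boxPoints(r):print("  ",pix2w(c,*p,z))
    return cn[0]
blob((22,150,100),(32,255,255),.03,"tray")
blob((5,180,100),(14,255,255),.076,"orange")
k=blob((14,70,120),(24,190,255),.047,"tan")
e=cv2.fitEllipse(k);print("ell",e,pix2w(c,*e[0],.047))
```

```text
tray [ 122  177   57   56 2670] ((148.68441772460938, 204.52870178222656), (50.971622467041016, 55.770015716552734), 84.80557250976562) [0.49988205 0.29626912 0.03      ]
   [0.57281521 0.39063981 0.03      ]
   [0.5861398 0.2166076 0.03     ]
   [0.42751897 0.20263604 0.03      ]
   [0.41432564 0.37528288 0.03      ]
orange [254 212   7   8  39] ((257.00006103515625, 215.50003051757812), (5.81377649307251, 6.260990142822266), 26.56505012512207) [ 0.46013939 -0.04038039  0.076     ]
   [ 0.45580325 -0.02827457  0.076     ]
   [ 0.47252213 -0.03695524  0.076     ]
   [ 0.46447716 -0.05249081  0.076     ]
   [ 0.44777283 -0.0438011   0.076     ]
tan [119 176  59  58 664] ((147.634521484375, 204.3832550048828), (54.57523727416992, 55.92893600463867), 85.91438293457031) [0.49963378 0.29574292 0.047     ]
   [0.57906873 0.38832691 0.047     ]
   [0.58892142 0.21551101 0.047     ]
   [0.42087781 0.20395028 0.047     ]
   [0.41110737 0.37529076 0.047     ]
ell ((151.15512084960938, 204.9350128173828), (57.9610481262207, 69.42999267578125), 79.88843536376953) [0.49777685 0.28488049 0.047     ]
```

View pics/crop1.png

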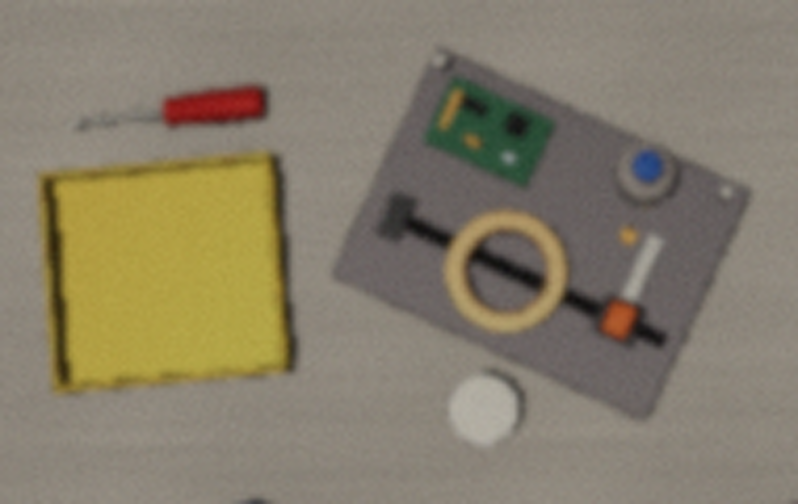

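The crop shows the roll centre at (506,270), the grip top at (620,319), the end stop at (397,214), the reel at (484,408), the bottle at (648,168), and the plate corners at (440,47), (752,190), (646,420) and (333,277).

Run:
```python
from h import *
import pickle
c=pickle.load(open("top.pkl","rb"))
P={}
for n,u,v,z in [("roll",506,270,.047),("rollL",444,270,.047),("rollR",568,270,.047),("rollT",506,209,.047),("rollB",506,332,.047),("grip",620,320,.076),("stop",397,214,.032),("reel",486,408,.04),("cap",648,167,.117),("c1",440,47,.022),("c2",752,190,.022),("c3",646,420,.022),("c4",333,277,.022),
 ("t1",40,175,.03),("t2",273,152,.03),("t3",294,372,.03),("t4",55,392,.03)]:
    P[n]=pix2w(c,(u+.5)/4.2+109.5,(v+.5)/4.2+139.5,z);print(n,P[n].round(4))
# fixture fit: +y dir c2->c1, +x dir c4->c1
L=np.array([[100,130],[100,-130],[-90,-130],[-90,130],[-30,103]])/1e3
W=np.array([P[k][:2] for k in("c1","c2","c3","c4","stop")])
lc=L-L.mean(0);wc=W-W.mean(0);U,S,V=np.linalg.svd(lc.T@wc);R=(V.T@U.T);o=W.mean(0)-R@L.mean(0)
print("R",R,"o",o,"yaw",np.arctan2(R[1,0],R[0,0]),"res",(W-(L@R.T+o)).round(4).tolist())
for k in("roll","grip","stop","reel","cap"):print(k,"in fix",R.T@(P[k][:2]-o))
print("end grip",R@[-.03,.075]+o,"trayc",np.mean([P[k] for k in("t1","t2","t3","t4")],0))
```

```text
roll [0.4975 0.0416 0.047 ]
rollL [0.4981 0.087  0.047 ]
rollR [ 0.4968 -0.0039  0.047 ]
rollT [0.5423 0.0411 0.047 ]
rollB [0.4521 0.0421 0.047 ]
grip [ 0.4592 -0.0411  0.076 ]
stop [0.5409 0.1228 0.032 ]
reel [0.3968 0.0577 0.04  ]
cap [ 0.5651 -0.0618  0.117 ]
c1 [0.667  0.0905 0.022 ]
c2 [ 0.5557 -0.1419  0.022 ]
c3 [ 0.3858 -0.0598  0.022 ]
c4 [0.4952 0.1719 0.022 ]
t1 [0.574 0.389 0.03 ]
t2 [0.5887 0.2151 0.03  ]
t3 [0.425 0.2   0.03 ]
t4 [0.4127 0.3769 0.03  ]
R [[ 0.90202796  0.43167761]
 [-0.43167761  0.90202796]] o [0.52181475 0.01725214] yaw -0.44635177552553706 res [[-0.0011, -0.0008], [-0.0002, 0.0013], [0.0013, 0.0013], [-0.0016, -0.0015], [0.0016, -0.0003]]
roll in fix [-0.03247598  0.01142989]
grip in fix [-0.03129939 -0.07964932]
stop in fix [-0.02837434  0.10339073]
reel in fix [-0.13023751 -0.01749517]
cap in fix [ 0.07322626 -0.05264454]
end grip [0.52712973 0.09785457] trayc [0.50010429 0.29523047 0.03      ]
```

```bash
cat > plan.py <<'E'
from h import *
from scipy.spatial.transform import Rotation as Ro
def plan(p,yaw,start=None):
    """tool deltas (cm) and turn to reach p, pointing down with tool y at world yaw (deg)"""
    o=robot.get_obs();R=Ro.from_quat(o["tool_rot"])
    a=np.radians(yaw);y=np.array([np.cos(a),np.sin(a),0]);z=np.array([0,0,-1.]);x=np.cross(y,z)
    T=Ro.from_matrix(np.c_[x,y,z])
    p0=o["position"]if start is None else start
    print("d",(R.inv().apply(np.array(p)-p0)*100).round(2),"turn",(R.inv()*T).as_rotvec().round(3),"t",round(o["time"],2))
E
python3 -c "
from plan import *
plan([.485,.077,.13],-70.6,[.223,-.584,.192])"
```

```text
d [ 48.06 -52.39   6.31] turn [-0.002 -0.     0.026] t 0.1
```

play_rows(gripper=[-0.15,-0.15,-0.15,-0.15,-0.15,-0.15,-0.15,-0.15,-0.15,-0.15,-0.15,-0.15], delta_pos=[[48.1,-52.4,0],[48.1,-52.4,0],[48.1,-52.4,0],[48.1,-52.4,0],[48.1,-52.4,0],[48.1,-52.4,0],[48.1,-52.4,0],[48.1,-52.4,0],[48.1,-52.4,0],[48.1,-52.4,0],[48.1,-52.4,0],[48.1,-52.4,0]], turn=[[0,0,0.026],[0,0,0.026],[0,0,0.026],[0,0,0.026],[0,0,0.026],[0,0,0.026],[0,0,0.026],[0,0,0.026],[0,0,0.026],[0,0,0.026],[0,0,0.026],[0,0,0.026]], squeeze=15)

```text
time: 1.6
position: [0.4859, 0.0805, 0.1922]
tool_rot: [0.985, 0.171, 0.0, -0.0]
ft_force: [-0.7, -1.2, 0.4]
grip_width: 0.05
grip_force: 0.0
```

Run:
```python
from plan import *
plan([.485,.077,.13],-70.6);plan([.485,.077,.028],-70.6)
c=robot.camera("wrist");print(robot.get_obs()["position"],robot.get_obs()["grip_width"])
for k in([.4975,.0416,.047],):print(w2pix(c,k)*1.5625)
cv2.imwrite("pics/w1.png",cv2.resize(c["color"][:,:,::-1],(800,600)))
```

```text
d [-0.21  0.3   6.22] turn [-0.    -0.     0.004] t 1.6
d [-0.21  0.3  16.42] turn [-0.    -0.     0.004] t 1.6
[0.48675736 0.08169958 0.19220714] 0.050273434707742856
[473.71172738 266.99964757]
```

View pics/w1.png

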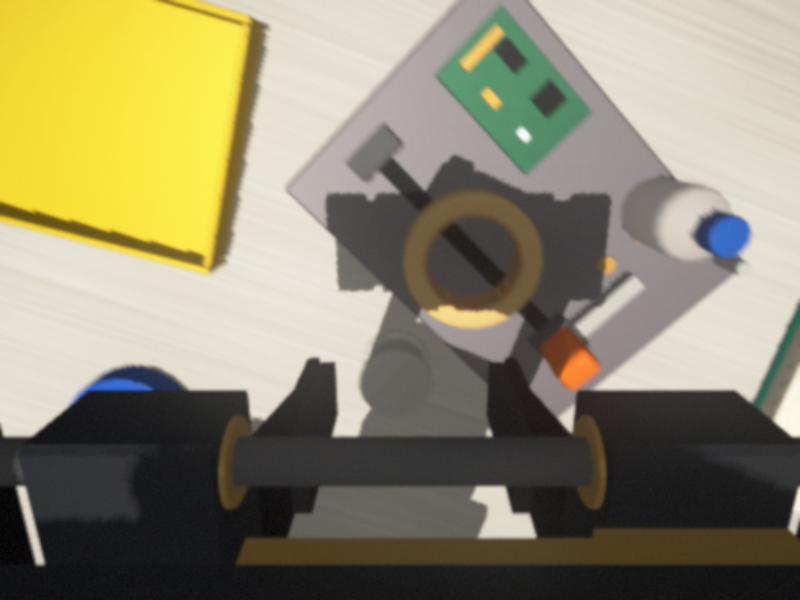

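The roll appears in the wrist view at about (473,259) and was predicted at (474,267). The arm was still settling, so I'll let it settle and compare again.

play_rows(gripper=[-0.15,-0.15,-0.15,-0.15], delta_pos=[[0,0,3],[0,0,3],[0,0,3],[0,0,3]], turn=[[0,0,0],[0,0,0],[0,0,0],[0,0,0]])

```text
time: 2.15
position: [0.4861, 0.0768, 0.1633]
tool_rot: [0.986, 0.168, 0.001, 0.0]
ft_force: [0.0, -0.0, 1.4]
grip_width: 0.0502
grip_force: 0.0
```

Run:
```python
from plan import *
plan([.485,.077,.13],-70.6);plan([.485,.077,.028],-70.6)
c=robot.camera("wrist");print(robot.get_obs()["position"])
im=np.ascontiguousarray(cv2.resize(c["color"][:,:,::-1],(800,600)))
for r,z in((.045,.047),(.03,.047)):
    pts=[w2pix(c,[.4975+r*np.cos(a),.0416+r*np.sin(a),z])*1.5625 for a in np.linspace(0,6.28,40)]
    cv2.polylines(im,[np.int32(pts)],True,(255,0,255),1)
for q in([.4592,-.0411,.076],[.5409,.1228,.032],[.667,.0905,.022],[.5557,-.1419,.022],[.4952,.1719,.022]):cv2.drawMarker(im,tuple(np.int32(w2pix(c,q)*1.5625).tolist()),(255,0,255))
cv2.imwrite("pics/w2.png",im)
```

```text
d [-0.1  -0.06  3.33] turn [ 0.001 -0.002 -0.001] t 2.15
d [-0.12 -0.07 13.53] turn [ 0.001 -0.002 -0.001] t 2.15
[0.48607275 0.07682093 0.16323027]
```

View pics/w2.png

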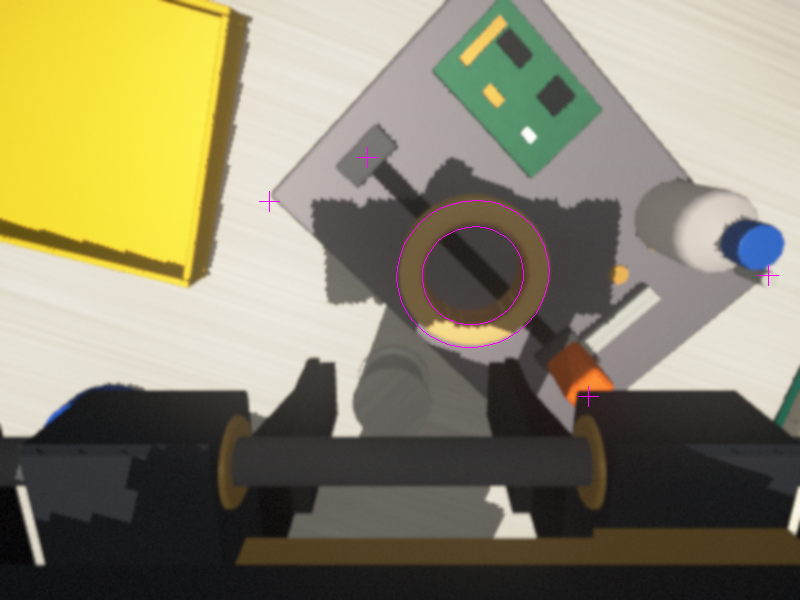

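The settled wrist view overlays well: the ring outline matches within about 1 mm, so I can descend.

play_rows(gripper=[-0.15,-0.15,-0.15,-0.15,-0.15,-0.15,1,1,1,1,1,1], delta_pos=[[-0.1,0,5],[-0.1,0,9],[-0.1,0,12],[-0.1,0,13.4],[-0.1,0,13.4],[-0.1,0,13.4],[-0.1,0,13.4],[-0.1,0,13.4],[-0.1,0,13.4],[-0.1,0,13.4],[-0.1,0,13.4],[-0.1,0,13.4]], turn=[[0,0,0],[0,0,0],[0,0,0],[0,0,0],[0,0,0],[0,0,0],[0,0,0],[0,0,0],[0,0,0],[0,0,0],[0,0,0],[0,0,0]], squeeze=20)

```text
time: 3.7
position: [0.4844, 0.077, 0.0283]
tool_rot: [0.986, 0.169, -0.0, -0.0]
ft_force: [-0.4, -0.1, 0.7]
grip_width: 0.0021
grip_force: 0.0
```

The fingers closed on nothing, so I'll look.

Run:
```python
from plan import *
a=robot.camera("scene")["color"][140:290,170:370,::-1];b=robot.camera("wrist")["color"][:,:,::-1]
a=cv2.resize(a,(512,384),interpolation=cv2.INTER_CUBIC)
im=cv2.resize(np.vstack([a,b]),(400,600));im=np.hstack([cv2.resize(a,(400,300)),cv2.resize(b,(400,300))])
cv2.imwrite("pics/s2.png",im)
```

```text
(no output)
```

View pics/s2.png

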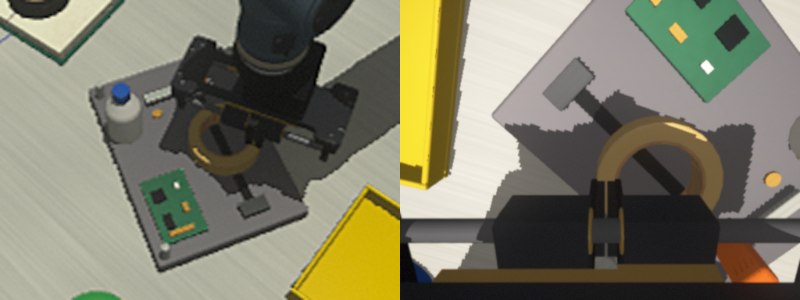

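play_rows(gripper=[1,1,1,1,1,1,1], delta_pos=[[0,0,-4],[0,0,-8],[0,0,-12],[0,0,-13],[0,0,-13],[0,0,-13],[0,0,-13]], turn=[[0,0,0],[0,0,0],[0,0,0],[0,0,0],[0,0,0],[0,0,0],[0,0,0]])

```text
time: 4.68
position: [0.4835, 0.077, 0.157]
tool_rot: [0.986, 0.169, -0.002, -0.0]
ft_force: [0.1, 0.3, 0.4]
grip_width: 0.0007
grip_force: 0.0
```

Run:
```python
from plan import *
c=robot.camera("wrist");print(robot.get_obs()["position"],robot.get_obs()["grip_width"])
im=np.ascontiguousarray(cv2.resize(c["color"][:,:,::-1],(800,600)))
for r,z in((.045,.047),(.03,.047)):
    pts=[w2pix(c,[.4975+r*np.cos(a),.0416+r*np.sin(a),z])*1.5625 for a in np.linspace(0,6.28,40)]
    cv2.polylines(im,[np.int32(pts)],True,(255,0,255),1)
cv2.drawMarker(im,tuple(np.int32(w2pix(c,[.4844,.077,.047])*1.5625).tolist()),(255,0,255))
cv2.imwrite("pics/w3.png",im)
```

```text
[0.48367086 0.07697394 0.15714784] 0.0007203049388995353
```

View pics/w3.png

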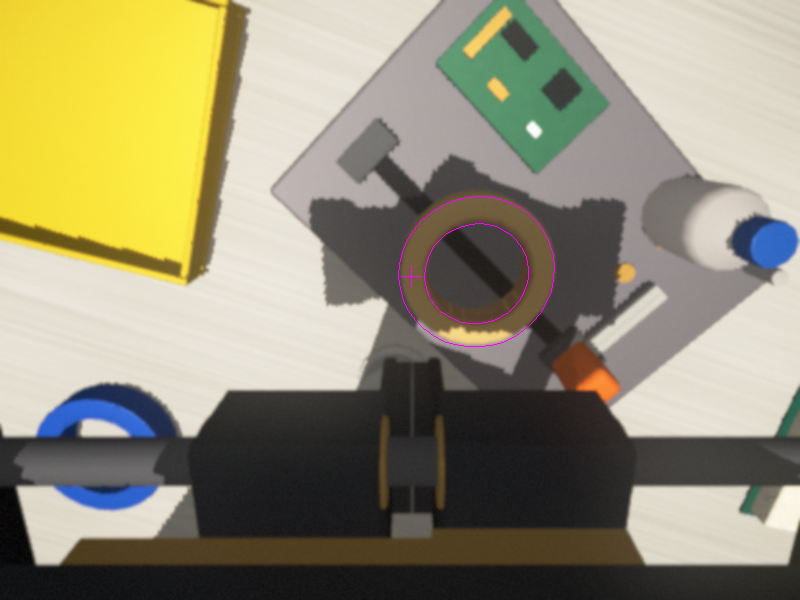

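The roll did not move, so the fingers never met it. I'll check where the reported TCP projects compared with the visible fingertips at about (412,360).

Run:
```python
from plan import *
c=robot.camera("wrist");o=robot.get_obs();p=o["position"];R=Ro.from_quat(o["tool_rot"])
print("cam centre in tool",R.inv().apply(-np.array(c["R"]).T@c["t"]-p),"axis",R.inv().apply(np.array(c["R"])[2]),c["vfov"],c["cx"]*1.5625,c["cy"]*1.5625)
for d in([0,0,0],[.0095,0,0],[-.0095,0,0],[0,0,-.019],[.0095,0,-.019],[0,0,-.05]):print(d,w2pix(c,p+R.apply(d))*1.5625)
for n in("top","scene"):
    c=robot.camera(n);print(n,w2pix(c,p),w2pix(c,p+R.apply([0,0,-.04])))
    u,v=np.int32(w2pix(c,p));im=c["color"][max(v-50,0):v+50,u-50:u+50,::-1]
    im=np.ascontiguousarray(cv2.resize(im,(400,400),interpolation=cv2.INTER_CUBIC));cv2.drawMarker(im,(200,200),(255,0,255));cv2.imwrite(f"pics/z{n}.png",im)
cv2.imwrite("pics/z.png",np.hstack([cv2.imread("pics/ztop.png"),cv2.imread("pics/zscene.png")]))
```

```text
cam centre in tool [ 8.26024228e-02  7.23401019e-05 -1.92474347e-01] axis [-2.97423526e-01  9.10671875e-04  9.54745210e-01] 58.04702923411311 411.41601727546623 296.9242002431668
[0, 0, 0] [410.74197972 353.02991518]
[0.0095, 0, 0] [410.73688708 329.93775709]
[-0.0095, 0, 0] [410.74693606 375.50407494]
[0, 0, -0.019] [410.72640179 374.44640035]
[0.0095, 0, -0.019] [410.72058119 349.44150242]
[0, 0, -0.05] [410.69342999 419.77591639]
top [215.87508903 207.24134005] [214.75397823 206.70547591]
scene [301.6900965  186.97621559] [303.40652521 176.65854438]
```

View pics/z.png

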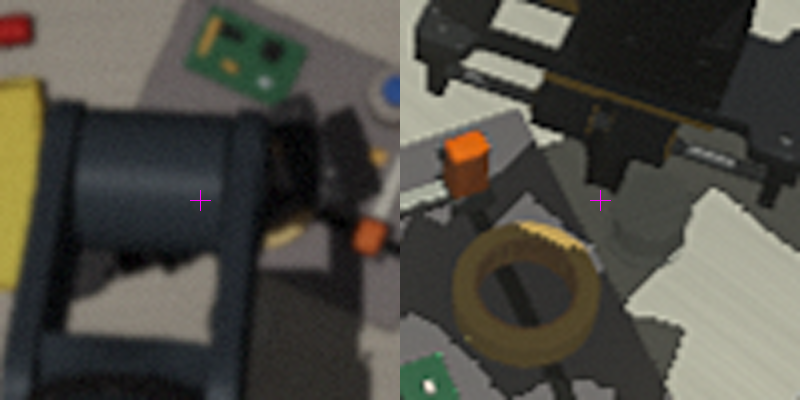

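In both views the real fingertips sit about 20 mm above the reported TCP (scene: tips at (605,187), TCP mark at (600,200)). That fits the fingers having passed over the roll, so I'll go about 16 mm lower and watch the force.

play_rows(gripper=[-0.15,-0.15,-0.15,-0.15,-0.15,-0.15,-0.15,-0.15], delta_pos=[[0.1,0,0],[0.1,0,3],[0.1,0,7],[0.1,0,11],[0.1,0,12.9],[0.1,0,13.5],[0.1,0,14.0],[0.1,0,14.5]], turn=[[0,0,0],[0,0,0],[0,0,0],[0,0,0],[0,0,0],[0,0,0],[0,0,0],[0,0,0]])

```text
time: 5.88
position: [0.4862, 0.0773, 0.0139]
tool_rot: [0.986, 0.169, 0.001, 0.0]
ft_force: [0.1, -0.3, -0.1]
grip_width: 0.0497
grip_force: 0.0
```

play_rows(gripper=[1,1,1,1,1,1], delta_pos=[[0,0,0],[0,0,0],[0,0,0],[0,0,0],[0,0,0],[0,0,0]], turn=[[0,0,0],[0,0,0],[0,0,0],[0,0,0],[0,0,0],[0,0,0]], squeeze=20)

```text
time: 6.62
position: [0.4855, 0.0773, 0.0135]
tool_rot: [0.986, 0.169, 0.0, 0.0]
ft_force: [0.5, 0.5, 2.1]
grip_width: 0.0151
grip_force: 19.3
```

play_rows(gripper=[1,1,1,1,1], delta_pos=[[0,0,-1],[0,0,-4],[0,0,-8],[0,0,-8],[0,0,-8]], turn=[[0,0,0],[0,0,0],[0,0,0],[0,0,0],[0,0,0]], squeeze=30)

```text
time: 7.25
position: [0.4849, 0.0773, 0.0934]
tool_rot: [0.986, 0.169, -0.0, -0.0]
ft_force: [-0.4, 0.3, -1.4]
grip_width: 0.0141
grip_force: 29.0
```

```bash
python3 -c "
from plan import *
plan([.4906,.3214,.09],-70.6);print(robot.get_obs()['grip_width'],robot.get_obs()['grip_force'])"
```

```text
d [  8.65 -22.83   0.34] turn [-0.  0.  0.] t 7.25
0.014098469354584276 28.961048328783363
```

play_rows(gripper=[1,1,1,1,1,1,1,1,1,1], delta_pos=[[1.2,-3.2,0],[2.6,-6.8,0],[4.0,-10.4,0],[5.4,-14.0,0],[6.8,-17.6,0],[7.9,-20.8,0],[8.65,-22.8,0],[8.65,-22.8,0],[8.65,-22.8,0],[8.65,-22.8,0]], turn=[[0,0,0],[0,0,0],[0,0,0],[0,0,0],[0,0,0],[0,0,0],[0,0,0],[0,0,0],[0,0,0],[0,0,0]])

```text
time: 8.5
position: [0.4911, 0.3198, 0.0932]
tool_rot: [0.986, 0.168, -0.0, 0.0]
ft_force: [0.3, 0.3, 0.2]
grip_width: 0.0141
grip_force: 29.0
```

Run:
```python
from plan import *
plan([.4906,.3214,-.003],-70.6)
a=robot.camera("scene")["color"][170:350,270:470,::-1];b=robot.camera("wrist")["color"][:,:,::-1]
cv2.imwrite("pics/s4.png",np.hstack([cv2.resize(a,(400,360)),cv2.resize(b,(400,360))]))
```

```text
d [ 0.01 -0.17  9.62] turn [ 0.     0.001 -0.001] t 8.5
```

View pics/s4.png

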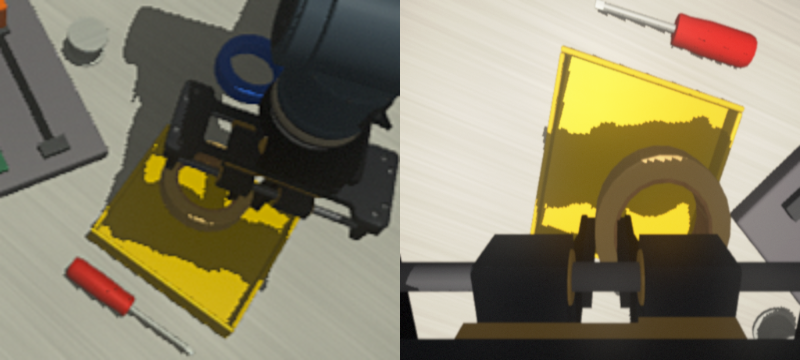

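The roll is held level over the tray. I'll lower it until it touches and let go.

play_rows(gripper=[1,1,1,1,1,1,1], delta_pos=[[0,-0.15,3],[0,-0.15,6],[0,-0.15,8],[0,-0.15,9],[0,-0.15,9.4],[0,-0.15,9.6],[0,-0.15,9.6]], turn=[[0,0,0],[0,0,0],[0,0,0],[0,0,0],[0,0,0],[0,0,0],[0,0,0]])

```text
time: 9.48
position: [0.4912, 0.3227, -0.002]
tool_rot: [0.986, 0.169, 0.001, -0.0]
ft_force: [0.2, -0.9, -0.6]
grip_width: 0.0144
grip_force: 29.0
```

play_rows(gripper=[0.35,0.35,0.35,0.35,0.35,0.35,0.35,0.35,0.35], delta_pos=[[0,0,0],[0,0,0],[0,0,0],[0,0,0],[0,0,-3],[0,0,-7],[0,0,-12],[0,0,-14],[0,0,-14]], turn=[[0,0,0],[0,0,0],[0,0,0],[0,0,0],[0,0,0],[0,0,0],[0,0,0],[0,0,0],[0,0,0]])

```text
time: 10.6
position: [0.492, 0.3231, 0.1393]
tool_rot: [0.986, 0.169, 0.002, -0.001]
ft_force: [0.4, 0.3, -0.7]
grip_width: 0.0284
grip_force: 0.0
```

Run:
```python
from plan import *
# grip now at fixture (-.030,-.080): use track x
R=np.array([[.902,.4317],[-.4317,.902]]);o=np.array([.5218,.01725])
print(R@[-.03,-.0797]+o,R@[-.03,.075]+o)
g=[*(R@[-.03,-.0797]+o),.137]
plan(g,-115.6)
c=robot.camera("scene");cv2.imwrite("pics/s5.png",cv2.resize(c["color"][100:360,170:450,::-1],(700,600)))
```

```text
[ 0.46033351 -0.0416884 ] [0.5271175 0.097851 ]
d [-15.11  33.35   0.15] turn [-0.002 -0.004  0.786] t 10.6
```

View pics/s5.png

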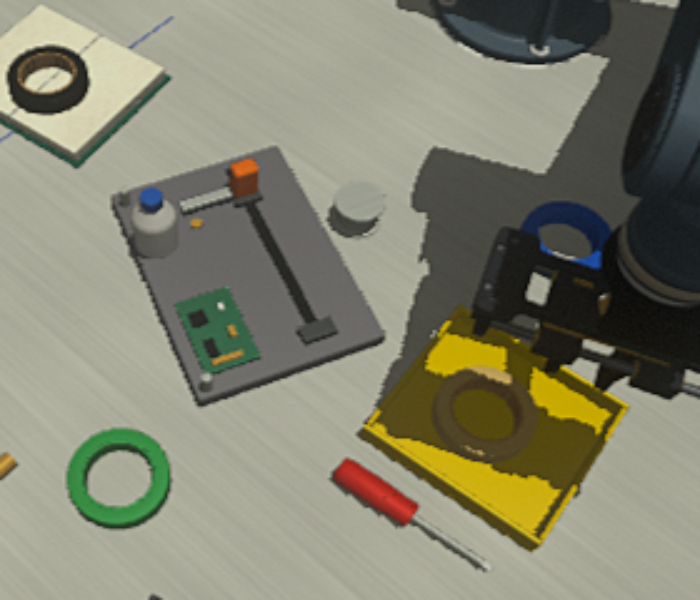

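The roll lies flat near the middle of the tray, around (485,415), and nothing else has moved. Next I go above the orange grip with the jaws along the track.

play_rows(gripper=[-0.05,-0.05,-0.05,-0.05,-0.05,-0.05,-0.05,-0.05,-0.05,-0.05,-0.05,-0.05], delta_pos=[[-2.5,5.5,0],[-4.9,10.9,0],[-7.4,16.3,0],[-9.9,21.7,0],[-12.3,27.1,0],[-14,31,0],[-15.1,33.35,0],[-15.1,33.35,0],[-15.1,33.35,0],[-15.1,33.35,0],[-15.1,33.35,0],[-15.1,33.35,0]], turn=[[0,0,0.13],[0,0,0.26],[0,0,0.39],[0,0,0.52],[0,0,0.65],[0,0,0.786],[0,0,0.786],[0,0,0.786],[0,0,0.786],[0,0,0.786],[0,0,0.786],[0,0,0.786]])

```text
time: 12.15
position: [0.4592, -0.0416, 0.1374]
tool_rot: [0.975, -0.221, 0.0, -0.0]
ft_force: [-0.0, -0.5, -0.3]
grip_width: 0.0456
grip_force: 0.0
```

Run:
```python
from plan import *
plan([.4603,-.0417,.030],-115.6);print(robot.get_obs()["position"],robot.get_obs()["q"])
```

```text
d [ 0.1  -0.04 10.74] turn [-0.    -0.     0.001] t 12.15
[ 0.45917853 -0.04163847  0.13738465] [-3.33607161e-01  3.96861016e-01  1.89116497e+00  6.62453219e-05
  8.53501815e-01  1.68319253e+00]
```

play_rows(gripper=[-0.05,-0.05,-0.05,-0.05,-0.05,1,1,1,1,1,1], delta_pos=[[0.1,0,4],[0.1,0,8],[0.1,0,10],[0.1,0,10.7],[0.1,0,10.7],[0.1,0,10.7],[0.1,0,10.7],[0.1,0,10.7],[0.1,0,10.7],[0.1,0,10.7],[0.1,0,10.7]], turn=[[0,0,0],[0,0,0],[0,0,0],[0,0,0],[0,0,0],[0,0,0],[0,0,0],[0,0,0],[0,0,0],[0,0,0],[0,0,0]], squeeze=15)

```text
time: 13.52
position: [0.4606, -0.0426, 0.0309]
tool_rot: [0.975, -0.222, 0.001, -0.0]
ft_force: [0.4, 3.0, 6.3]
grip_width: 0.0196
grip_force: 15.0
```

Run:
```python
from plan import *
plan([.5271,.0979,.030],-115.6);print(robot.get_obs()["position"])
```

```text
d [ -0.08 -15.54   0.1 ] turn [-0.001 -0.001 -0.001] t 13.53
[ 0.46061174 -0.04257268  0.03090616]
```

play_rows(gripper=[1,1,1,1,1,1,1,1,1,1,1,1], delta_pos=[[0,-1,0],[0,-2.5,0],[0,-4,0],[0,-5.5,0],[0,-7,0],[0,-8.5,0],[0,-10,0],[0,-11.5,0],[0,-13,0],[0,-14.2,0],[0,-15,0],[0,-15.4,0]], turn=[[0,0,0],[0,0,0],[0,0,0],[0,0,0],[0,0,0],[0,0,0],[0,0,0],[0,0,0],[0,0,0],[0,0,0],[0,0,0],[0,0,0]])

```text
time: 15.02
position: [0.527, 0.0957, 0.0309]
tool_rot: [0.975, -0.221, 0.0, 0.001]
ft_force: [-0.6, -2.4, 5.6]
grip_width: 0.0193
grip_force: 15.0
```

play_rows(gripper=[1,1,1], delta_pos=[[0,-0.2,0],[0,-0.4,0],[0,-0.4,0]], turn=[[0,0,0],[0,0,0],[0,0,0]])

```text
time: 15.4
position: [0.5286, 0.099, 0.0309]
tool_rot: [0.975, -0.221, 0.0, 0.001]
ft_force: [-0.5, -1.4, 5.1]
grip_width: 0.0202
grip_force: 15.0
```

play_rows(gripper=[1,1,1,1], delta_pos=[[0,-0.2,0],[0,-0.4,0],[0,-0.4,0],[0,-0.4,0]], turn=[[0,0,0],[0,0,0],[0,0,0],[0,0,0]])

```text
time: 15.9
position: [0.5285, 0.0992, 0.0308]
tool_rot: [0.975, -0.22, -0.001, 0.003]
ft_force: [-4.3, -14.9, 9.1]
grip_width: 0.02
grip_force: 15.0
```

The position has stalled and the force is up to about 15 N along the track, so the slide is against its stop. I'll back off the push, release, and lift.

play_rows(gripper=[1,0.3,0.3,0.3,0.3,0.3,0.3,0.3,0.3,0.3], delta_pos=[[0,0.3,0],[0,0.3,0],[0,0.3,0],[0,0.3,0],[0,0.3,-2],[0,0.3,-6],[0,0.3,-11],[0,0.3,-16],[0,0.3,-16],[0,0.3,-16]], turn=[[0,0,0],[0,0,0],[0,0,0],[0,0,0],[0,0,0],[0,0,0],[0,0,0],[0,0,0],[0,0,0],[0,0,0]])

```text
time: 17.15
position: [0.528, 0.1009, 0.1898]
tool_rot: [0.975, -0.222, -0.001, 0.0]
ft_force: [0.0, -0.2, 0.0]
grip_width: 0.0303
grip_force: 0.0
```

Run:
```python
from plan import *
c=robot.camera("scene");im=c["color"][100:360,170:450,::-1]
im=np.ascontiguousarray(cv2.resize(im,(700,600)))
R=np.array([[.902,.4317],[-.4317,.902]]);o=np.array([.5218,.01725])
P=[(w2pix(c,[*(R@[-.03+dx,.075+dy]+o),.076])-[170,100])*[2.5,600/260] for dx,dy in((-.013,-.01),(.013,-.01),(.013,.01),(-.013,.01))]
cv2.polylines(im,[np.int32(P)],True,(255,0,255),1)
cv2.imwrite("pics/s6.png",im)
```

```text
(no output)
```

View pics/s6.png

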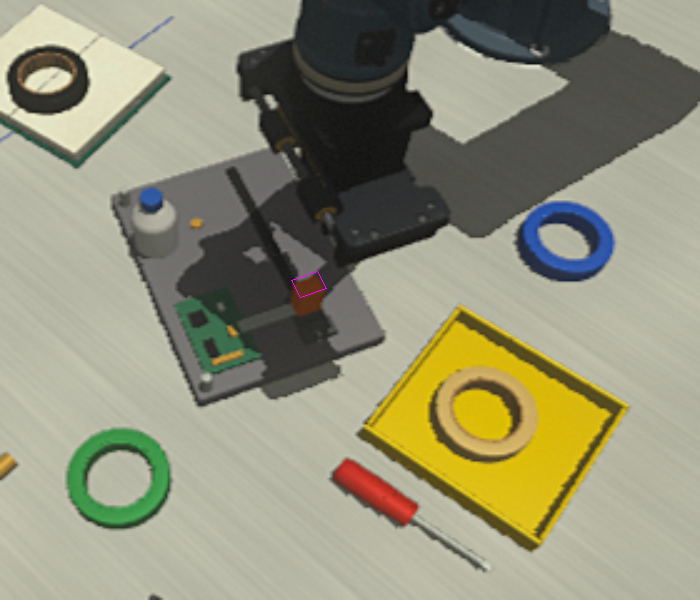

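The grip sits on its end-stop outline at (309,285), with the steel finger over the board. The tan roll lies flat in the tray and everything else is in place.

```bash
python3 -c "
from rig import robot
print(robot.hand_in())"
```

```text
the job is handed in; nothing more can be done
None
```

The tan roll is lying flat in the yellow tray, the orange grip is against its end stop with the steel finger over the board, and I handed the job in at about 17 s; `hand_in()` returned no verdict.

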